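Hold the rod bracket against the fastening board

ROBOT

A 6-joint arm with a two-finger parallel gripper is mounted at the origin on the work surface. World frame = base frame: x ahead of the robot, y to its left, z up, the work surface at z = 0. Lengths are in m, angles in rad, forces in N, time in s.
With the tool pointing down it reaches from about 0.3 to 0.825 m from the base axis. Payload 5.4 kg.
Tool frame: the origin (TCP) lies at the very end of the fingers, on their centre line; the grasp point (between the pads) lies 19 mm behind it; z points along the fingers, x is the direction in which the jaws open and shut, and the axes are right-handed (so a half turn about z gives the same grasp; the last joint's range is limited). The gripper opens to 92 mm and grips with 3 to 60 N. Pads are 20 mm wide; open, the fingers measure 128 mm over their backs; the gripper's body (75 mm by 189 mm) begins 69 mm behind the grasp point.
Start: joints at [-1.441, 0.158, 1.597, -0, 1.386, -0.21], TCP at [0.192, -0.542, 0.215] pointing down, gripper open.
Joint ranges: [-2.91, 2.91], [-0.94, 2.29], [0.18, 2.7], [-1.29, 4.43], [0.17, 2.64], [-3, 3]. Speed limits (rad/s): [2.57, 2.57, 3.14, 3.14, 3.14, 3.14].

INTERFACE

Orientations are given as a rotation vector (axis times angle).
In Python, from workcell import bot gives the robot as it stands. Calls block until the motion is done:
- bot.goto(position, orientation): joint-space move of the TCP to a pose.
- bot.line_to(position, rot=None, max_speed=0.15): straight line of the TCP; rot=None keeps the orientation; max_speed is the mean speed in m/s.
- bot.set_joints(angles): joint-space move.
- bot.set_gripper(opening, newtons=None): opening from 0.0 (shut) to 1.0 (fully open); newtons is the grip in N (None keeps the last); returns when the fingers have stopped.
- bot.hold(seconds).
- bot.inverse_kinematics(position, orientation): joint angles nearest the present ones, or None.
- bot.read_camera(name): name is "scene" or "side" or "wrist"; returns a dict with "pixels" (384x512x3 uint8, blue, green, red), "fx", "fy", "cx", "cy" (pixels), "k1" (the pictures are not rectified: a ray, as slopes to the right and down, at radius r is drawn at 1 + k1 r^2 times it, then the intrinsics apply), "R" (3x3) and "t" (3): a world point X has camera coordinates R X + t. Camera axes: x right, y down, z forward; pixel columns grow to the right and rows downward; lengths in m; the calibration is good to about 2 mm. A picture is of the moment at which its call begins. There is no depth.
A pose or a line that the arm cannot do raises bot.MotionError and nothing moves.
- bot.job_done(): hands the job in, once; it reports no verdict.
Readings, each from a call of its own:
- bot.current_clock(): time.
- bot.current_joints(): joint angles.
- bot.current_joint_vel(): joint speeds.
- bot.current_effort(): joint torques, N m.
- bot.current_ee_pos(): TCP position.
- bot.current_tool_rot(): TCP orientation.
- bot.current_contact_force(): force on the tool from outside, world axes, zero at the start.
- bot.current_ft_torque(): the same for the moment, N m.
- bot.current_opening(): opening from 0.0 (shut) to 1.0 (fully open).
Only numpy, scipy, OpenCV 4.12 (cv2) and the standard library are available. Lean on these libraries where they do the work, as an engineer would, in place of code of your own. Each camera call takes 0.05 s, during which the arm holds its last target. There are 200 camera calls.

TASK

Lift the blue clothes-rod bracket up and off the hook it hangs on, carry it to the spring-backed plywood board and press its flat back plate, upright and flush, inside the green outline with a steady push of about 10 N, as a third hand while I screw it on. Finish while still gripping it and pushing; only the bracket may touch the board, never push it harder than 25 N or drop it, and leave the orange scraper and everything else on the counter alone.

Things in the scene. Friction and masses are not known exactly. Their poses are not given: they have to be found in the camera images.
- bracket: Blue clothes-rod bracket, 0.18 to 0.35 kg, hung by its eye. Origin: centre of its grip block, under the eye, about 135 mm over the counter at first. z up, x away from its back plate, along the hook arm to its free end. Block: 30 mm wide (y), z -9 to +9 mm; beside it fingers closing along y have x -27 to +29 mm free, between back plate and rod socket.
- bracket_back (a point): Centre of the back face of the bracket's back plate, at x -35, z -26 mm in the bracket's frame, same axes. Plate 60 mm wide, 70 tall (z -61 to +9 mm of the bracket's frame), 8 thick.
- bracket_socket (a point): Centre of the bracket's round rod socket, 32 mm across, 44 mm long in y, at x +45, z -8 mm in the bracket's frame.
- bracket_eye (a point): Where the steel eye on the bracket's block rests on the hook arm: 38 mm above the bracket's origin. Eye 32 mm wide, 8 thick in x; opening 24 mm wide, from 9 to 38 mm above the bracket's origin, its top at 42 mm.
- board: Upright plywood board 150 mm wide, 120 tall (z -64 to +56 mm), 12 thick. Origin: middle of the green outline (64 x 74 mm inside) on its face, 104 mm over the counter. x points squarely out of the face, away from the robot; z up. A green mark on the top edge shows its middle. Springs let it slide straight back along -x, 2 mm per N from rest, no preload (10 N = 20 mm; stop at 50 mm).
- jig_foot (a point): Front edge of the fixed jig that carries the board: flat foot 170 mm wide, 14 high, ending 5 mm in front of the board's face at rest. The rest of the jig is behind the board, no higher than 160 mm.
- stand_a: Fixed hook stand, origin on the counter under the hang point. Wooden foot; 12 mm post 80 mm behind the origin; 6 mm hook arm along its +x (away from the robot), centre line 170 mm up. The bracket hangs here; to take it off, lift it 10 to 20 mm, then move it at least 60 mm along the stand's +x.
- stand_b: Fixed hook stand, origin on the counter under the hang point. Wooden foot; 12 mm post 80 mm behind the origin; 6 mm hook arm along its +x (away from the robot), centre line 170 mm up. The orange scraper hangs here.
- hook_tip (a point): Upturned end of stand_a's hook, where the bracket hangs: 22 mm beyond the stand's origin, its centre 7 mm above the arm's, its top 180 mm over the counter. The eye lets the bracket rise 23 mm.
- scraper: orange lint scraper 64 mm wide, 14 mm thick, hanging by its eye with its lower edge 89 mm below its origin; leave it alone
- detergent: blue round bottle, 80 mm across, 210 tall; leave it alone
- softener: green round bottle with yellow cap, 68 mm across, 170 tall; leave it alone
- screw_jar: glass jar with steel lid, 56 mm across, 70 tall; leave it alone
- screwdriver: screwdriver lying on the counter to the right; leave it alone
- mug: white mug, 80 mm across, 95 tall; leave it alone
- brush: hand brush lying on the counter near the right side; leave it alone
There are look-alikes about, which are no part of the job. Of the things shaped like the bracket, the blue one is meant.

How it is judged:
On the way, in this order (a step that is already met when the one before it is completed fails the run):
1. the bracket is off its hook and held in the gripper (contact force between the fingers and bracket above 2 N and contact force between bracket and stand_a below 0.1 N and contact force between bracket and stand_b below 0.1 N and horizontal distance between bracket and stand_a above 0.06 m and height (world z) of bracket above 0.1 m), for 0.2 s.
2. the bracket is pressed steadily on the outline with 5 to 15 N (contact force between the fingers and bracket above 2 N and contact force between bracket and stand_a below 0.1 N and contact force between bracket and stand_b below 0.1 N and contact force between bracket and board between 5 and 15 N and x of bracket_back in the frame of board between -0.005 and 0.005 m and y of bracket_back in the frame of board between -0.012 and 0.012 m and z of bracket_back in the frame of board between -0.012 and 0.012 m and angle between the x axis of bracket and the x axis of board, either way round below 0.12 rad and angle between the z axis of bracket and the z axis of board, either way round below 0.12 rad and contact force between each of the arm, the fingers and board below 0.5 N and linear speed of bracket below 0.02 m/s), for 1 s.
At the end, for the whole second after the job is handed in: The gripper still holds the bracket clear of the stands and presses its back plate on the board with 5 to 15 N, plate middle within 12 mm of the outline's middle, back face within 5 mm and 0.12 rad of flush and upright, still, the robot not touching the board; for 1 s before and after the end (all of step 2); the arm keeps its last pose, push and grip.
It fails at once if the bracket pushed on the board with more than 25 N (contact force between bracket and board above 25 N).
It fails at once if the bracket dropped (height (world z) of bracket below 0.075 m).
It fails at once if the board pushed by the robot itself (contact force between any of the arm, the fingers and board above 2 N).
It fails at once if the scraper disturbed (distance of scraper from where it was at the start of the episode above 0.03 m).
It fails at once if a bystander disturbed (distance of any of detergent, softener, screw_jar, screwdriver, mug, brush from where it was at the start of the episode above 0.03 m).
It also fails if it takes over 58 s, if anything falls off the work surface, if the arm or the gripper's body presses on something with over 40 N, if the wrist force passes 120 N, or if a joint passes its speed limit or range.

## Working session

There is one attempt and no reset: what is moved stays moved. The work goes in short steps, each a Python script; the robot and the scene stay as the last script left them, time stands still between calls to the robot, and variables do not carry over. Pictures are saved under pics/ and viewed, about 8 in all and at most 12, crops included, and the job is handed in when it is done.

```bash
ls; mkdir -p pics
cat > h.py <<'E'
import numpy as np, cv2
from workcell import bot
def snap(name,fn=None):
    c=bot.read_camera(name)
    if fn: cv2.imwrite('pics/'+fn,c['pixels'])
    return c
def ray(c,u,v):
    K=np.array([[c['fx'],0,c['cx']],[0,c['fy'],c['cy']],[0,0,1.]])
    d=cv2.undistortPoints(np.array([[[u,v]]],float),K,np.array([c['k1'],0,0,0,0.]))[0,0]
    # model: drawn = ray*(1+k1 r^2) -> same as OpenCV k1
    R=np.array(c['R']);t=np.array(c['t'])
    return -R.T@t, R.T@np.array([d[0],d[1],1.])
def onz(c,u,v,z):
    o,d=ray(c,u,v); return o+d*(z-o[2])/d[2]
def tri(c1,p1,c2,p2):
    o1,d1=ray(c1,*p1);o2,d2=ray(c2,*p2)
    s=np.linalg.lstsq(np.c_[d1,-d2],o2-o1,rcond=None)[0]
    a,b=o1+s[0]*d1,o2+s[1]*d2
    return (a+b)/2,np.linalg.norm(a-b)
def proj(c,X):
    K=np.array([[c['fx'],0,c['cx']],[0,c['fy'],c['cy']],[0,0,1.]])
    R=np.array(c['R'],float);t=np.array(c['t'],float)
    return cv2.projectPoints(np.atleast_2d(np.array(X,float)),cv2.Rodrigues(R)[0],t,K,np.array([c['k1'],0,0,0,0.]))[0][:,0]
E
python3 - <<'E'
from h import *
import pickle
cs={n:snap(n,n+'0.png') for n in('scene','side','wrist')}
pickle.dump(cs,open('c0.pkl','wb'))
for n,c in cs.items():
    R=np.array(c['R']);t=np.array(c['t']);print(n,c['fx'],c['k1'],(-R.T@t).round(3),R[2].round(3))
cv2.imwrite('pics/all0.png',np.hstack([cs['scene']['pixels'],cs['side']['pixels']])[:, :])
print(bot.current_clock(),bot.current_opening())
E
```

```text
pics
scene 397.82726641527256 -0.13374680738477007 [1.199 0.467 1.26 ] [-0.451 -0.317 -0.834]
side 498.031358235186 -0.1678243401881336 [-0.167 -0.964  1.619] [ 0.387  0.512 -0.767]
wrist 325.39745498661426 -0.07862019269386708 [ 0.264 -0.516  0.383] [-0.257 -0.09  -0.962]
0.15 0.9971148726576208
```

View pics/scene0.png

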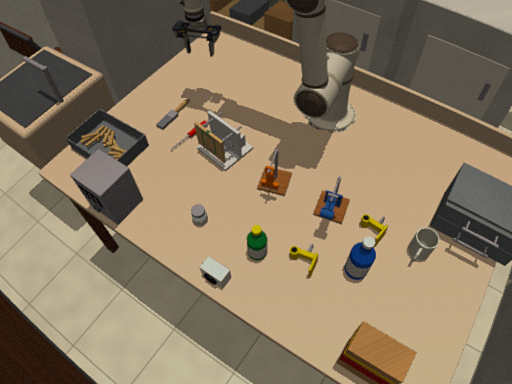

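View pics/side0.png

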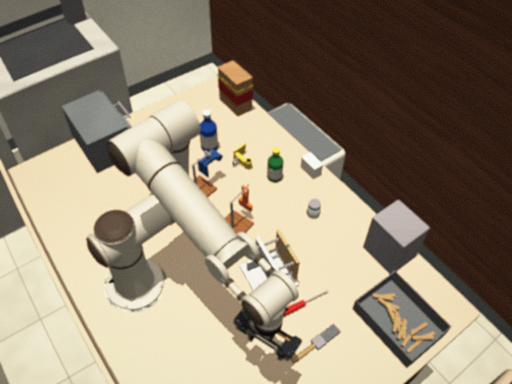

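The scene view shows the blue bracket on its stand at (332,205). It could be mistaken for the blue detergent bottle at (360,258) or the two yellow brackets at (375,225) and (305,258). The orange scraper hangs at (272,175) and the board stands at (212,140). The side view has the bracket at (208,160), the scraper at (246,197) and the board at (287,255). I choose the blue bracket at (332,205) and will check it in a close crop.

Run:
```python
from h import *
import pickle
cs=pickle.load(open('c0.pkl','rb'))
def crop(n,x,y,w,h,k): return cv2.resize(cs[n]['pixels'][y:y+h,x:x+w],None,fx=k,fy=k,interpolation=cv2.INTER_CUBIC)
a=crop('scene',300,165,65,50,6);b=crop('scene',190,105,65,50,6)   #390x300
c=crop('side',185,140,65,50,6);d=crop('side',240,225,65,50,6)
cv2.imwrite('pics/crop1.png',np.vstack([np.hstack([a,b]),np.hstack([c,d])]))
```

```text
(no output)
```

View pics/crop1.png

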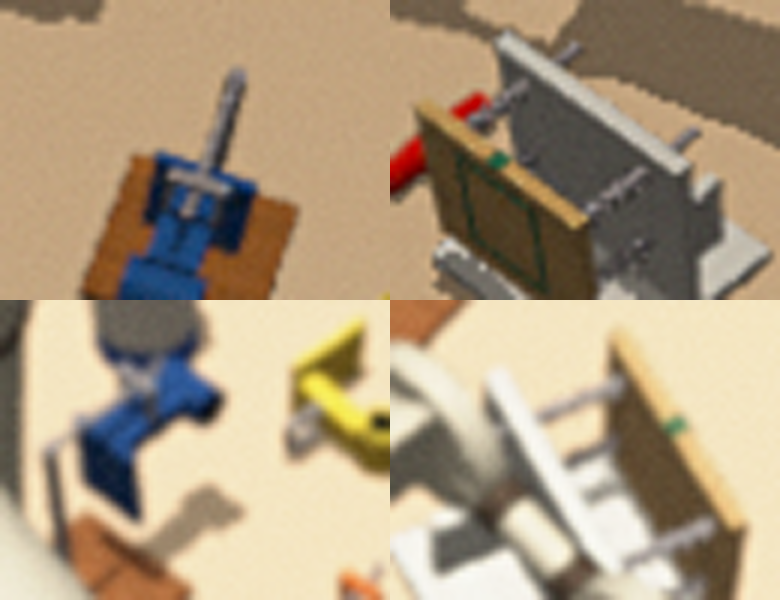

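The crop confirms the choice: a blue bracket with its steel eye on the hook arm (eye at scene ~(333,195), post top at ~(339,177)). The board shows its green outline, with the top-edge mark at scene (208,132) and side (287.5,246).

Run:
```python
from h import *
import pickle
cs=pickle.load(open('c0.pkl','rb'));S,D=cs['scene'],cs['side']
np.set_printoptions(precision=4,suppress=True)
print('mark z.16',onz(S,208.3,131.7,.16),onz(D,287.5,246.2,.16),tri(S,(208.3,131.7),D,(287.5,246.2)))
print('top ends',onz(S,194.3,122.5,.16),onz(S,222.5,142.5,.16),onz(D,277.5,230.8,.16),onz(D,299.2,262.5,.16))
print('post',tri(S,(339.3,177.5),D,(193.5,165.8)),onz(S,339.3,177.5,.173),onz(D,193.5,165.8,.173))
print('eye',onz(S,332.8,195,.175))
def blobs(c,lo,hi,name):
    hsv=cv2.cvtColor(c['pixels'],cv2.COLOR_BGR2HSV)
    n,l,s,ce=cv2.connectedComponentsWithStats(cv2.inRange(hsv,lo,hi))
    for i in range(1,n):
        if s[i,4]>25: print(name,s[i],ce[i].round(1))
for n in('scene','side'): blobs(cs[n],(105,110,40),(125,255,255),n+' blue')
for n in('scene','side'): blobs(cs[n],(5,200,100),(12,255,255),n+' orange')
print(bot.current_tool_rot())
```

```text
mark z.16 [ 0.4898 -0.2655  0.16  ] [ 0.4851 -0.2757  0.16  ] (array([ 0.4868, -0.2712,  0.1533]), np.float64(0.003717943451132175))
top ends [ 0.4822 -0.3397  0.16  ] [ 0.5027 -0.1892  0.16  ] [ 0.4963 -0.2039  0.16  ] [ 0.4769 -0.3507  0.16  ]
post (array([0.4119, 0.2352, 0.1627]), np.float64(0.0069659497840768095)) [0.4163 0.2396 0.173 ] [0.4096 0.2234 0.173 ]
eye [0.4919 0.2551 0.175 ]
scene blue [320 191  22  29 266] [329.5 206.1]
scene blue [350 243  26  25 461] [361.7 256. ]
scene blue [345 268  18  11  33] [351.4 275.1]
side blue [200 118  16  19 225] [207.7 127.8]
side blue [211 147  10  13  72] [214.5 154.2]
side blue [199 157  11  18 111] [204.  164.4]
side orange [240 199  11  10  45] [245.  203.4]
[-2.5642  1.8132  0.0015]
```

```bash
cat >> h.py <<'E'
def rot(psi):  # tool down, jaws along bracket y, camera on bracket +x side
    c,s=np.cos(psi),np.sin(psi)
    return cv2.Rodrigues(np.array([[s,-c,0],[-c,-s,0],[0,0,-1.]]))[0].ravel()
E
python3 - <<'E'
from h import *
import pickle
np.set_printoptions(precision=4,suppress=True)
S=pickle.load(open('c0.pkl','rb'))['scene']
print('detergent top',onz(S,369,241,.21),'softener',onz(S,257,230,.17))
bot.goto([0.53,-0.275,0.28],rot(-0.135)); print(bot.current_clock())
b=snap('wrist','wb.png')
bot.goto([0.49,0.25,0.29],rot(0.21)); print(bot.current_clock(),bot.current_ee_pos())
k=snap('wrist','wk.png')
pickle.dump((b,k),open('c1.pkl','wb'))
cv2.imwrite('pics/w1.png',cv2.resize(np.hstack([b['pixels'][:,80:432],k['pixels'][:,80:432]]),None,fx=1.13,fy=1.13))
E
```

```text
detergent top [0.5978 0.4293 0.21  ] softener [0.7328 0.1205 0.17  ]
1.75
3.7083 [0.4905 0.2492 0.2899]
```

View pics/w1.png

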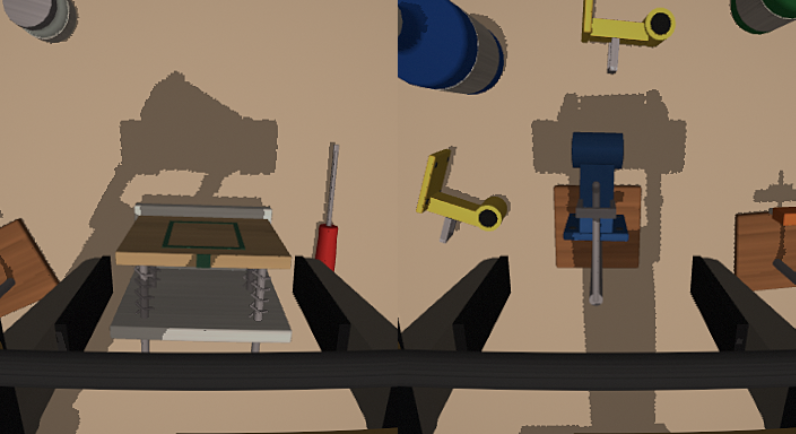

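The left wrist view shows the board's face with its green outline (~(203,235)), the mark at (204,260) and the face's top edge from (117,250) to (291,253). The right view shows the blue bracket with its eye at (596,213), the arm running down to the post at (596,298), and the hook tip at (596,185). I'll now measure these with masks.

Run:
```python
from h import *
import pickle
np.set_printoptions(precision=4,suppress=True)
b,k=pickle.load(open('c1.pkl','rb'))
# board
hsv=cv2.cvtColor(b['pixels'],cv2.COLOR_BGR2HSV)
n,l,s,ce=cv2.connectedComponentsWithStats(cv2.inRange(hsv[:320],(60,80,20),(95,255,255)))
for i in range(1,n):
    if s[i,4]>15: print('green',s[i],ce[i].round(1))
    if s[i,4]>60:
        cn=cv2.findContours((l==i).astype(np.uint8),0,2)[0][0]
        h=cv2.approxPolyDP(cv2.convexHull(cn),4,True)[:,0]; print(h.tolist())
        # outline corners: z = .104+-.037
# wooden top edge
for (x,y) in((117,250),(291,253),(204,253),(116,264),(291,268)):
    u,v=x/1.13+80,y/1.13; print('top',(round(u,1),round(v,1)),onz(b,u,v,.16))
# bracket
hsv=cv2.cvtColor(k['pixels'],cv2.COLOR_BGR2HSV)
n,l,s,ce=cv2.connectedComponentsWithStats(cv2.inRange(hsv,(100,100,20),(130,255,255)))
for i in range(1,n):
    if s[i,4]>60: print('blue',s[i],ce[i].round(1))
g=lambda x,y,z:onz(k,(x-398)/1.13+80,y/1.13,z)
print('eye',g(596,213,.176),'post',g(596,298,.173),'tip',g(596,185,.18))
print('socket top L,R',g(572,148,.143),g(623,148,.143), 'plate top corners',g(566,237,.144),g(627,237,.144))
```

```text
green [224 196  73  25 244] [260.5 210.6]
[[224, 216], [231, 196], [288, 197], [296, 220]]
green [238 196  21   1  21] [248. 196.]
green [254 225  12  12 134] [259.9 230.5]
[[265, 225], [265, 236], [254, 235], [255, 225]]
top (183.5, 221.2) [ 0.5076 -0.2003  0.16  ]
top (337.5, 223.9) [ 0.4852 -0.3451  0.16  ]
top (260.5, 223.9) [ 0.4952 -0.2724  0.16  ]
top (182.7, 233.6) [ 0.4953 -0.1969  0.16  ]
top (337.5, 237.2) [ 0.4715 -0.3442  0.16  ]
blue [  64    0   87   79 5043] [110.2  38.9]
blue [146  30  28  53 200] [166.1  61.5]
blue [ 234  117   46   67 2221] [256.2 144.2]
blue [227 189  25  24 466] [239.8 202.2]
blue [259 190  25  24 459] [270.5 202.7]
eye [0.4917 0.253  0.176 ] post [0.4165 0.2374 0.173 ] tip [0.5145 0.2578 0.18  ]
socket top L,R [0.5348 0.2832 0.143 ] [0.5438 0.2409 0.143 ] plate top corners [0.4557 0.2736 0.144 ] [0.4672 0.2196 0.144 ]
```

Run:
```python
from h import *
import pickle
np.set_printoptions(precision=4,suppress=True)
b,k=pickle.load(open('c1.pkl','rb'))
pb=-0.145;ex=np.array([np.cos(pb),np.sin(pb),0]);ey=np.array([-ex[1],ex[0],0]);O=np.array([.4958,-.2720,.104])
print('outline proj',proj(b,[O+ey*y+[0,0,z] for y,z in((.032,.037),(.032,-.037),(-.032,-.037),(-.032,.037))]).round(1).tolist())
psi=0.207;e=np.array([np.cos(psi),np.sin(psi),0]);P=np.array([.4925,.2532,0])
f=lambda:print(round(bot.current_clock(),2),bot.current_ee_pos(),bot.current_contact_force(),bot.current_opening())
bot.goto(P+[0,0,.24],rot(psi)); bot.line_to(P+[0,0,.116],max_speed=.12); f()
bot.set_gripper(0.0,45); f()
bot.line_to(P+[0,0,.131],max_speed=.05); bot.hold(.2); f()
c=snap('wrist'); cv2.imwrite('pics/w2.png',c['pixels'])
```

```text
outline proj [[228.1, 216.3], [233.5, 195.8], [285.9, 196.3], [291.8, 216.8]]
5.26 [0.4933 0.2534 0.1171] [-0.3778  0.5032  1.2683] 1.0055548243927543
6.19 [0.4925 0.2532 0.116 ] [-0.663   0.0106  0.0805] 0.34174284647060627
6.84 [0.4922 0.2531 0.1307] [ 0.6022  0.0093 -3.3335] 0.3402763999436094
```

View pics/w2.png

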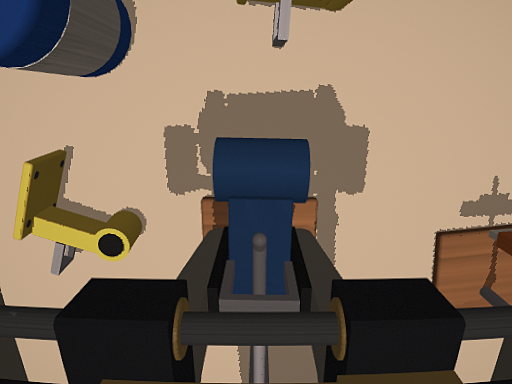

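The bracket is straight in the gripper, with the socket centred at ~(262,168) between the fingers. The opening reads 31 mm and the load 3.3 N (0.34 kg), both plausible. Next I refine the board yaw with line fits, take the bracket off the hook and carry it over.

Run:
```python
from h import *
import pickle
np.set_printoptions(precision=4,suppress=True)
b,k=pickle.load(open('c1.pkl','rb'));S=pickle.load(open('c0.pkl','rb'))['scene']
print('jar',onz(S,198,208,.07))
# face/top edge: strongest brightness step per column
g=cv2.cvtColor(b['pixels'],cv2.COLOR_BGR2GRAY).astype(float);gy=cv2.Sobel(cv2.GaussianBlur(g,(3,3),0),-1,0,1)
def fit(lo,hi,sg):
    U=np.r_[190:250,270:332];V=lo+np.argmax(sg*gy[lo:hi,U],0)
    p=cv2.fitLine(np.c_[U,V].astype(np.float32),cv2.DIST_HUBER,0,.01,.01).ravel()
    ln=lambda u:p[3]+(u-p[2])*p[1]/p[0]
    A,B=onz(b,190,ln(190),.16),onz(b,332,ln(332),.16);d=A-B
    print(ln(190),ln(332),'yaw',np.arctan2(-d[0],d[1]),'at mark',onz(b,260,ln(260),.16))
fit(214,232,1);fit(230,245,-1)
psi=0.207;e=np.array([np.cos(psi),np.sin(psi),0]);P=np.array([.4925,.2532,0])
f=lambda:print(round(bot.current_clock(),2),bot.current_ee_pos(),bot.current_contact_force(),bot.current_opening())
bot.line_to(P+e*.08+[0,0,.131],max_speed=.1); bot.hold(.1); f()
bot.line_to(P+e*.08+[0,0,.26],max_speed=.15); bot.hold(.3); f()
```

```text
jar [ 0.7334 -0.1328  0.07  ]
222.78674 226.49469 yaw -0.16336192637141506 at mark [ 0.4946 -0.2718  0.16  ]
234.16852 237.9091 yaw -0.16400333503706563 at mark [ 0.483  -0.2703  0.16  ]
7.94 [0.5702 0.2696 0.1309] [-0.5367  0.0386 -3.6085] 0.34357555200639445
9.25 [0.5705 0.2696 0.2593] [-0.1678 -0.6997 -3.7113] 0.3440803465561172
```

```bash
cat >> h.py <<'E'
pb=-0.16;ex=np.array([np.cos(pb),np.sin(pb),0]);ey=np.array([-ex[1],ex[0],0]);O=np.array([.4947,-.2720,.104])
T=lambda d,dz=0,dy=0:O+ex*(.0355+d)+ey*dy+[0,0,.026-.019+dz]   # TCP with back plate d in front of rest face
E
python3 - <<'E'
from h import *
import pickle
np.set_printoptions(precision=4,suppress=True)
f=lambda:print(round(bot.current_clock(),2),bot.current_ee_pos(),bot.current_contact_force(),bot.current_opening())
p=T(.06,.15); bot.goto(p,rot(pb)); f()
bot.line_to(T(.05),max_speed=.12); bot.hold(.2); f()
c=snap('wrist'); s=snap('scene'); pickle.dump((c,s),open('c2.pkl','wb'))
sc=cv2.resize(s['pixels'][95:175,170:280],(400,291),interpolation=cv2.INTER_CUBIC)
w=cv2.resize(c['pixels'],(388,291)); cv2.imwrite('pics/w3.png',np.hstack([w,sc]))
E
```

```text
11.26 [ 0.5895 -0.286   0.2611] [-0.0618 -0.7379 -3.0983] 0.3417296961564879
12.86 [ 0.5795 -0.2859  0.1117] [ 0.2962 -0.5481 -2.4135] 0.3422898267401863
```

View pics/w3.png

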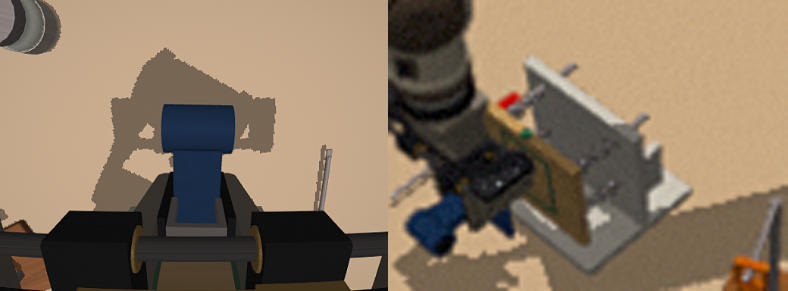

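The wrist view shows the bracket still straight in the hand (socket 162–235 wide at v≈128). The scene crop shows it in front of the outline with a clear gap. Next I press slowly while watching the force.

Run:
```python
from h import *
import pickle
np.set_printoptions(precision=4,suppress=True)
c,s=pickle.load(open('c2.pkl','rb'))
B=bot.current_ee_pos()+np.array([0,0,.019])-ex*.0008
for dz in(-.005,0,.005): print('socket top ends proj dz',dz,proj(c,[B+ex*.045+ey*y+[0,0,.008+dz] for y in(.022,-.022)]).round(1).tolist())
hsv=cv2.cvtColor(c['pixels'],cv2.COLOR_BGR2HSV);m=cv2.inRange(hsv[120:220],(100,100,20),(130,255,255))
for r in(145,155,165,175,185): q=np.flatnonzero(m[r-120]);print(r,q.min(),q.max(),end='; ')
print()
def F(n=15):
    a=[]
    for _ in range(n): a.append(bot.current_contact_force());bot.hold(.02)
    return np.mean(a,0)
f0=F(25);print('base',f0,f0@ex)
for d in(.02,.008,.004,0,-.004,-.008,-.012,-.016):
    bot.line_to(T(d),max_speed=.02 if d<.01 else .05); f=F()-f0
    p=(np.array(bot.current_ee_pos())-T(0))@ex
    print(d,round(p,4),'Fx %.2f Fy %.2f Fz %.2f'%(f@ex,f@ey,f[2]),round(bot.current_clock(),2))
    if f@ex>8.5: break
print(bot.current_opening(),bot.current_ft_torque())
```

```text
socket top ends proj dz -0.005 [[212.1, 175.4], [306.8, 175.4]]
socket top ends proj dz 0 [[210.6, 177.8], [308.3, 177.8]]
socket top ends proj dz 0.005 [[208.9, 180.3], [310.0, 180.4]]
145 215 308; 155 214 309; 165 213 309; 175 213 309; 185 214 308; 
base [ 0.0416  0.0211 -3.0843] 0.03766653990196348
0.02 0.0202 Fx -0.11 Fy 0.03 Fz 0.22 14.38
0.008 0.0081 Fx -0.01 Fy -0.30 Fz 0.01 15.38
0.004 0.004 Fx 0.09 Fy 0.03 Fz -0.15 15.97
0 0.0 Fx 0.10 Fy -0.12 Fz -0.08 16.57
-0.004 -0.0039 Fx 2.04 Fy 0.57 Fz -0.55 17.18
-0.008 -0.0078 Fx 3.85 Fy 1.09 Fz -0.46 17.77
-0.012 -0.0114 Fx 5.54 Fy 1.73 Fz -0.88 18.38
-0.016 -0.0149 Fx 7.53 Fy 1.62 Fz -1.62 18.98
0.3441846499259105 [ 0.1438 -1.3032  0.1501]
```

Run:
```python
from h import *
import pickle
np.set_printoptions(precision=4,suppress=True)
f0=np.array([.0416,.0211,-3.0843])
bot.line_to(T(-.0213),max_speed=.02); bot.hold(.3)
a=[]
for _ in range(25): a.append(bot.current_contact_force()-f0);bot.hold(.02)
f=np.mean(a,0);print('F board axes',f@ex,f@ey,f[2],'pos',bot.current_ee_pos(),(np.array(bot.current_ee_pos())-T(0))@ex,bot.current_clock(),bot.current_opening())
c=snap('wrist');s=snap('scene');d=snap('side');pickle.dump((c,s,d),open('c3.pkl','wb'))
sc=cv2.resize(s['pixels'][105:165,175:255],(400,300),interpolation=cv2.INTER_CUBIC)
sd=cv2.resize(d['pixels'][215:275,250:330],(400,300),interpolation=cv2.INTER_CUBIC)
w=c['pixels'][90:384,56:456]
w=cv2.resize(w,(400,294));top=np.hstack([sc,sd]);bot_=np.hstack([w,cv2.resize(c['pixels'][300:384,180:340],(400,210))]) if False else np.hstack([w,np.zeros((294,400,3),np.uint8)])
z=cv2.resize(c['pixels'][264:384,180:340],(392,294));bot_[:,404:796]=z
cv2.imwrite('pics/w4.png',np.vstack([top,bot_]))
```

```text
F board axes 9.512944865430029 2.105142898928873 -2.908685277475712 pos [ 0.5105 -0.2744  0.1115] -0.019518965829881812 20.1083 0.3448099475185938
```

View pics/w4.png

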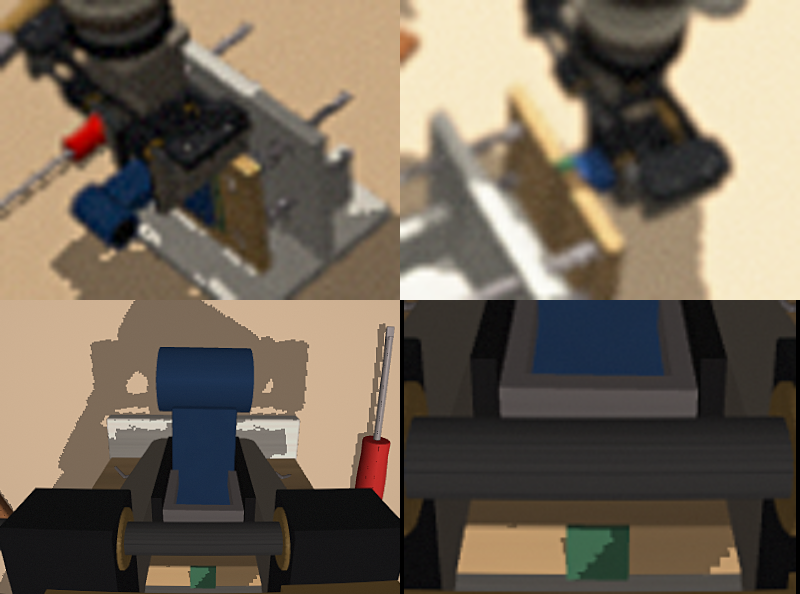

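The bracket is flat on the board and hides the outline symmetrically. The mark in the bottom-right crop sits at (598,553), under the bracket's middle, and nothing else touches the board. The push reads about 9.5 N along the board's normal. I'll check the centring with one number, hold, and hand in.

Run:
```python
from h import *
import pickle
np.set_printoptions(precision=4,suppress=True)
c,s,d=pickle.load(open('c3.pkl','rb'))
hsv=cv2.cvtColor(c['pixels'],cv2.COLOR_BGR2HSV)
m=cv2.inRange(hsv,(60,60,20),(95,255,255));m[:350]=0
v,u=np.nonzero(m);uu,vv=(u.min()+u.max())/2,v.mean()
M=onz(c,uu,vv,.16);p=np.array(bot.current_ee_pos());print('mark',uu,vv,M,'bracket y rel mark',(p-M)@ey,'z back',p[2]+.019-.026-.104)
mb=cv2.inRange(hsv,(100,100,20),(130,255,255))
q=[(np.flatnonzero(mb[r]).min()+np.flatnonzero(mb[r]).max())/2 for r in range(150,190,8)];uc=np.mean(q)
print('socket mid',uc,((onz(c,uc,170,.139)-p)@ey))
bot.hold(1.0);f0=np.array([.0416,.0211,-3.0843]);a=[]
for _ in range(25): a.append(bot.current_contact_force()-f0);bot.hold(.02)
f=np.mean(a,0);fn=f@ex;print('F',fn,f@ey,f[2],np.linalg.norm(f),bot.current_clock(),bot.current_opening(),np.abs(bot.current_joint_vel()).max())
if 8<np.linalg.norm(f)<12.5 and abs((p-M)@ey)<.007: bot.job_done();print('handed in')
```

```text
mark 258.5 366.83489681050656 [ 0.4699 -0.2674  0.16  ] bracket y rel mark -0.00043985082164435096 z back 0.00045359593325698666
socket mid 260.9 -0.0005754901776410118
F 9.64269405723853 2.028480163364387 -2.7249193156464626 10.22357401946351 21.675 0.3481803872708821 0.002361127219799757
the job is handed in; nothing more can be done
handed in
```

The blue bracket is off its hook, pressed on the board inside the green outline and still gripped at 45 N. I handed the job in at 21.7 s without getting a verdict back.

Last checks:
- **Push:** 9.6 N along the board's normal, about 10.2 N in total and steady. I saw no reading above that.
- **Centring:** the bracket is within about 1 mm of the outline's middle sideways and about 0.5 mm in height. The height comes from the arm's position and assumes the bracket sits at its nominal height in the grip; the wrist view suggested it could be up to about 3 mm lower.
- **Contact:** the board touched where the measurement said it would, and the force then rose about 0.5 N per mm, as the springs should give.
- **Flushness:** I did not measure the back plate's angle to the board directly. The board's yaw read -0.163 rad in the close view and about -0.13 rad in the first distant views. I used -0.16, so the spread is well inside 0.12 rad.
- **Side forces:** there are about 2 N sideways and 2.7 N downward between bracket and board, probably friction or a small direction error. In the last wrist view the bracket had not tilted.
- **Clearance:** in the last pictures only the bracket touched the board. I moved nothing else that I could see, but I did not re-measure the scraper or the other items.

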